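Find the worn reel-spindle bearing by rocking and mark it with the reject sleeve

ROBOT

A 7-joint arm with a two-finger parallel gripper is mounted at the origin on the work surface. World frame = base frame: x ahead of the robot, y to its left, z up, the work surface at z = 0. Lengths are in mm, angles in rad, forces in N, time in s.
With the tool pointing down it reaches from about 425 to 800 mm from the base axis. Payload 8.3 kg.
Tool frame: the origin (TCP) lies on the centre line of the jaws, within the pads' length; the fingertips stand 11 mm ahead of it and the grasp point (between the pads) lies 8 mm behind it (bot.nose_length is the distance from the TCP to the fingertips, in mm); z points along the fingers, y is the direction in which the jaws open and shut (so a half turn about z gives the same grasp; the last joint's range is limited). The gripper opens to 85 mm and grips with 20 to 120 N. Pads are 22 mm wide; open, the fingers measure 114 mm over their backs; the gripper's body (76 mm by 85 mm) begins 54 mm behind the grasp point. The pads swing forward as they close: fully open they stand 13 mm farther back than shut.
Start: joints at [-1.388, 0.383, 0.016, 1.37, -0.006, 1.388, -0.046], TCP at [152.032, 606.21, 242.279] pointing down, gripper open.
Joint ranges: [-2.95, 2.95], [-0.25, 2.06], [-1.52, 1.56], [0.18, 2.33], [-1.44, 4.58], [0.02, 2.06], [-3.01, 3.01]. Speed limits (rad/s): [2.39, 2.39, 3.01, 3.01, 3.14, 3.14, 3.14].

INTERFACE

Orientations are given as [roll, pitch, yaw] about the fixed x, y, z axes, in that order (R = Rz(yaw) Ry(pitch) Rx(roll)).
In Python, from workcell import bot, cams gives the robot as it stands.
- The arm moves only by the shell command python3 -m inch 'ROWS' [FORCE]. ROWS is JSON, one flat list of numbers, 7 for each row, row after row: the turn, a rotation vector about the tool's x, y, z in rad, then the shift along the tool's x, y, z in cm, then the opening, from 0 (shut) to 1 (fully open). In form: [ax, ay, az, tx, ty, tz, hand, ax, ay, az, tx, ty, tz, hand, ...]. A call has 1 to 5 rows; each row is the pose to reach, as a shift and turn from the pose measured when the call began, along the tool's axes at that moment; what a row does not reach only later rows make up. A row lasts 1/10 s, in which the tool goes at most 50 mm and 8.59 degrees, less where a joint would pass 70% of its speed; a pose out of reach is approached as far as the arm can. A call with a gripper value outside its range is refused whole. The fingers move at their own pace and stop on an object; FORCE is the grip in N (left out, the last holds). Time passes only in rows, so rows that repeat a pose let the fingers close. It gives the time, the measured TCP pose, the force and the opening at its end, in the units of the state.
- bot.observe(): the state, without advancing time (a new reading comes with each control period).
- cams.read_camera(name): name is "scene" or "top"; returns (picture, depth): 400x640x3 uint8, red, green, blue; 400x640 float32, mm along the optical axis (not along the pixel's ray), 0 where there is no reading.
- cams.camera_model(name): a dict with "fovy" (degrees; the focal length in pixels is half the picture's height over the tangent of half this angle, whatever the lens; pixels are square), "cx", "cy" (the principal point, pixels), "xyz" and "orientation" of the camera in the world. Camera axes: x right, y down, z forward; pixel columns grow to the right and rows downward; lengths in mm; the calibration is good to about 2 mm. A picture is of the moment at which its call begins. camera_model takes no time and is no camera call.
- bot.hand_in(): hands the job in, once; it reports no verdict.
The state is a dict: "time_s": time; "joints": joint angles; "dq": joint speeds; "tau": joint torques, N m; "ee_pos": TCP position; "eef_rot": TCP orientation; "ft_force": force on the tool from outside, world axes, zero at the start; "ft_torque": the same for the moment, N m; "grip_width": opening from 0.0 (shut) to 1.0 (fully open).
Only numpy, scipy, OpenCV 4.12 (cv2) and the standard library are available. Lean on these libraries where they do the work, as an engineer would, in place of code of your own. Each camera call takes 0.05 s, during which the arm holds its last target. There are 200 camera calls.

TASK

One of the three film-reel spindles on the packing bench has a worn, loose bearing: find it by feel, gently rocking spindles back and forth (each first towards the blue mark on its housing, then away from it, as far as it goes without forcing it; a sound one hardly gives). Then put the red reject sleeve over the loose spindle only, standing squarely on its housing with the spindle left leaning away from the blue mark inside it, and let go; leave the trays and box on the bench where they are.

Things in the scene. Friction and masses are not known exactly. Their poses are not given: they have to be found in the camera images.
- housing_a: bearing housing bolted to the bench (fixed): base plate 84 x 74 x 10 mm, on it a grey round body, diameter 64 mm, flat top 45 mm above the bench. Origin on the bench under its centre, z up. Its x axis points to the blue mark on its top and side. Its spindle rocks only along that x axis, about a level pivot 30 mm above the bench; a sound spindle springs back when let go
- tip_a (a point): centre of the top end of the steel spindle in housing_a: diameter 20 mm, 12 mm at the very top, 115 mm above the bench if upright. All look alike. Pushed 70 mm above the pivot, a sound one gives about 1 mm per 6 N; a worn one moves nearly freely (under 1.5 N) to a cushioned stop, about 8 mm either way at the tip, and stays where it is left
- housing_b: bearing housing bolted to the bench (fixed): base plate 84 x 74 x 10 mm, on it a grey round body, diameter 64 mm, flat top 45 mm above the bench. Origin on the bench under its centre, z up. Its x axis points to the blue mark on its top and side. Its spindle rocks only along that x axis, about a level pivot 30 mm above the bench; a sound spindle springs back when let go
- tip_b (a point): centre of the top end of the steel spindle in housing_b: diameter 20 mm, 12 mm at the very top, 115 mm above the bench if upright. All look alike. Pushed 70 mm above the pivot, a sound one gives about 1 mm per 6 N; a worn one moves nearly freely (under 1.5 N) to a cushioned stop, about 8 mm either way at the tip, and stays where it is left
- housing_c: bearing housing bolted to the bench (fixed): base plate 84 x 74 x 10 mm, on it a grey round body, diameter 64 mm, flat top 45 mm above the bench. Origin on the bench under its centre, z up. Its x axis points to the blue mark on its top and side. Its spindle rocks only along that x axis, about a level pivot 30 mm above the bench; a sound spindle springs back when let go
- tip_c (a point): centre of the top end of the steel spindle in housing_c: diameter 20 mm, 12 mm at the very top, 115 mm above the bench if upright. All look alike. Pushed 70 mm above the pivot, a sound one gives about 1 mm per 6 N; a worn one moves nearly freely (under 1.5 N) to a cushioned stop, about 8 mm either way at the tip, and stays where it is left
- seat_a (a point): the sprung bearing seat inside housing_a, at the pivot, 30 mm above the bench; not seen from outside. Its z axis is upright unloaded and tilts with the load on the bearing: 0.0023 rad for each newton pushed sideways on the spindle 70 mm above the pivot (0.03 rad for about 13 N, all that a bearing should bear)
- seat_b (a point): the sprung bearing seat inside housing_b, at the pivot, 30 mm above the bench; not seen from outside. Its z axis is upright unloaded and tilts with the load on the bearing: 0.0023 rad for each newton pushed sideways on the spindle 70 mm above the pivot (0.03 rad for about 13 N, all that a bearing should bear)
- seat_c (a point): the sprung bearing seat inside housing_c, at the pivot, 30 mm above the bench; not seen from outside. Its z axis is upright unloaded and tilts with the load on the bearing: 0.0023 rad for each newton pushed sideways on the spindle 70 mm above the pivot (0.03 rad for about 13 N, all that a bearing should bear)
- sleeve_mid (a point): the red reject sleeve: a loose plain plastic tube standing upright on the bench, outer diameter 48 mm, bore 38 mm, 55 mm tall, 90 g; this point is on its axis, half-way up (27.5 mm above its lower end); its z axis runs along the tube. It fits over a spindle and then stands on the flat top of the housing, the spindle's end showing above it; the bore leaves room for a fully leaning spindle
- foil_tray: filled foil tray with white card lid, 150 x 110 x 48 mm, loose; origin under its centre. A bystander
- black_tray: black food tray with clear lid, 190 x 120 x 46 mm, loose; origin under its centre. A bystander
- kraft_box: brown board box, 120 x 100 x 53 mm, loose; origin under its centre. A bystander
There are look-alikes about, which are no part of the job. Of the things shaped like the part that bears sleeve_mid, the red one is meant.

How it is judged (in metres and radians):
On the way, in this order (a step that is already met when the one before it is completed fails the run):
1. the loose spindle has been rocked towards its blue mark, nearly to the stop (a sound one cannot get so far within the force allowed) ((x of tip_a in the frame of housing_a above 0.006 m or x of tip_b in the frame of housing_b above 0.006 m or x of tip_c in the frame of housing_c above 0.006 m)), for 0.02 s.
2. then rocked back away from the mark, nearly to the other stop ((x of tip_a in the frame of housing_a below -0.006 m or x of tip_b in the frame of housing_b below -0.006 m or x of tip_c in the frame of housing_c below -0.006 m)), for 0.02 s.
At the end, for the whole second after the job is handed in: the red sleeve stands free and at rest on the loose spindle's housing: axis within 12 mm of the housing centre, upright within 0.1 rad, lower end within 4 mm of the housing top; in it the spindle still leans away from the blue mark, tip more than 2.5 mm off centre (a sound one springs back) (((horizontal distance between sleeve_mid and housing_a below 0.012 m and height (world z) of sleeve_mid between 0.0685 and 0.0775 m and x of tip_a in the frame of housing_a below -0.0025 m) or (horizontal distance between sleeve_mid and housing_b below 0.012 m and height (world z) of sleeve_mid between 0.0685 and 0.0775 m and x of tip_b in the frame of housing_b below -0.0025 m) or (horizontal distance between sleeve_mid and housing_c below 0.012 m and height (world z) of sleeve_mid between 0.0685 and 0.0775 m and x of tip_c in the frame of housing_c below -0.0025 m)) and angle between sleeve_mid's own z axis and vertical below 0.1 rad and linear speed of sleeve below 0.02 m/s); the robot touches nothing.
It fails at once if a bearing is forced: loaded by more than about 14 N at 70 mm above its pivot (angle between any of seat_a, seat_b, seat_c's own z axis and vertical above 0.034 rad).
It fails at once if a tray or box standing by is moved by more than 25 mm (distance of any of foil_tray, black_tray, kraft_box from where it was at the start of the episode above 0.025 m).
It also fails if it takes over 67 s, if anything falls off the work surface, if the arm or the gripper's body presses on something with over 40 N, if the wrist force passes 120 N, or if a joint passes its speed limit or range.

## Working session

There is one attempt and no reset: what is moved stays moved. The work goes in short steps, Python scripts to look and compute and a shell command to move; the robot and the scene stay as the last step left them, time stands still between calls to the robot, and variables do not carry over. Pictures are saved under pics/ and viewed, about 8 in all and at most 12, crops included, and the job is handed in when it is done.

```bash
mkdir -p pics; ls; cat > h.py <<'E'
import numpy as np, cv2
from scipy.spatial.transform import Rotation as R
from workcell import bot, cams
def model(n):
    m=cams.camera_model(n); f=200/np.tan(np.radians(m['fovy'])/2)
    return m,f,R.from_euler('xyz',m['orientation']).as_matrix(),np.array(m['xyz'],float)
def ray(n,u,v,z):
    m,f,Rm,o=model(n); d=Rm@np.array([(u-m['cx'])/f,(v-m['cy'])/f,1]); return o+d*(z-o[2])/d[2]
def cloud(n,D):
    m,f,Rm,o=model(n); v,u=np.mgrid[:400,:640]
    P=np.stack([(u-m['cx'])/f*D,(v-m['cy'])/f*D,D],-1); return P@Rm.T+o
def shot(n,name):
    I,D=cams.read_camera(n); cv2.imwrite(f'pics/{name}.png',I[...,::-1]); np.savez(f'pics/{name}.npz',I=I,D=D); return I,D
E
python3 - <<'E'
from h import *
for n in('scene','top'):
    shot(n,n+'0'); print(cams.camera_model(n))
print(bot.observe(),bot.nose_length)
E
```

```text
pics
{'fovy': 54.81405369724507, 'cx': 312.782351560125, 'cy': 198.4331076395839, 'xyz': array([1056.64532638, -473.99757019,  875.99882943]), 'orientation': array([-2.4264377 ,  0.01799947,  0.76905451])}
{'fovy': 54.254163233164306, 'cx': 318.6822901710002, 'cy': 196.01483003894262, 'xyz': array([ 447.7254681 ,   20.52964778, 1319.19671272]), 'orientation': array([-3.02788199, -0.01936846, -1.57472605])}
{'time_s': 0.1, 'joints': array([-1.38792779,  0.38416335,  0.01638887,  1.37103866, -0.00628925,
        1.38819684, -0.04650756]), 'dq': array([-0.00089464, -0.00096074,  0.00204459, -0.00092727, -0.00130563,
       -0.00211255,  0.0005598 ]), 'tau': array([ 2.74733531e-03, -6.29124641e+01,  8.47526249e-01, -3.72768044e+01,
        1.67662895e-02,  1.00934110e-02, -9.71992023e-06]), 'ee_pos': array([151.93347327, 605.80959171, 241.37789266]), 'eef_rot': array([-3.13983666e+00,  4.10552876e-05,  2.89586921e+00]), 'ft_force': array([-0.55396872, -0.59838355,  0.64958571]), 'ft_torque': array([-0.02076399,  0.02247669,  0.00538672]), 'grip_width': 1.000536206272539} 11.0
```

View pics/top0.png

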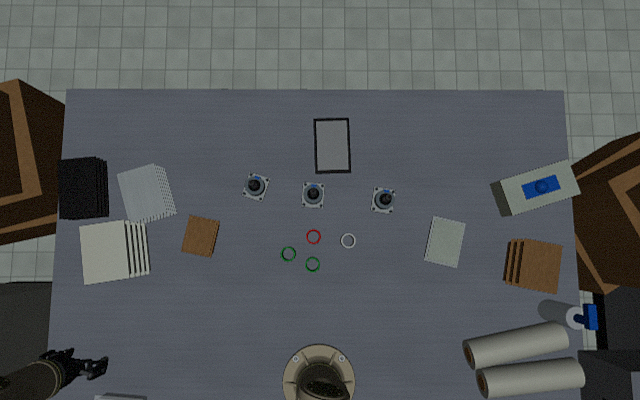

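View pics/scene0.png

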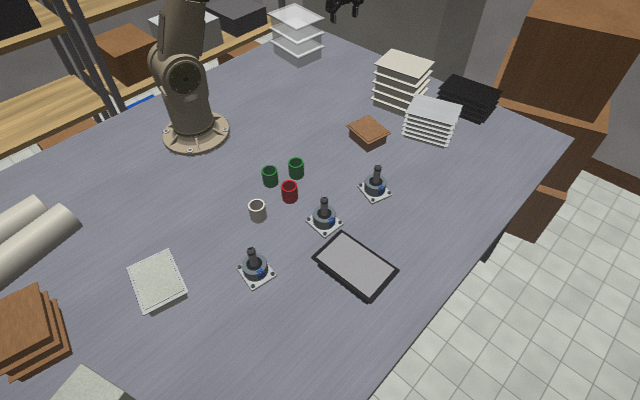

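The top view shows spindles at (256,186), (313,194) and (384,200). The sleeves are red (314,237), green (289,254) and (313,264), and white (348,241). The red one is the sleeve meant. Next I measure and enlarge to confirm it.

```bash
python3 - <<'E'
from h import *
z=np.load('pics/top0.npz');I,D=z['I'],z['D']
zs=np.load('pics/scene0.npz')
def meas(n,I,D):
    P=cloud(n,D); H=cv2.cvtColor(I,cv2.COLOR_RGB2HSV)
    box=(P[...,0]>350)&(P[...,0]<850)&(abs(P[...,1])<350)
    red=((H[...,0]<8)|(H[...,0]>172))&(H[...,1]>150)&(H[...,2]>60)&box
    blue=(abs(H[...,0].astype(int)-108)<10)&(H[...,1]>165)&(H[...,2]>60)&box
    v,u=np.nonzero(red); print(n,'red',len(u),u.mean(),v.mean(),np.median(P[red],0), P[red].min(0),P[red].max(0))
    k,L,S,C=cv2.connectedComponentsWithStats(blue.astype(np.uint8))
    for i in range(1,k):
        if S[i,4]>3: print(' blue',C[i].round(1),S[i,4],np.median(P[L==i],0).round(1))
    m=box&(P[...,2]>35)
    k,L,S,C=cv2.connectedComponentsWithStats(m.astype(np.uint8))
    for i in range(1,k):
        if S[i,4]>20:
            Q=P[L==i]; t=Q[(Q[:,2]>40)&(Q[:,2]<50)]; tt=Q[Q[:,2]>106]
            print(' hi',C[i].round(1),S[i,4],'zmax',Q[:,2].max().round(1),'min',Q.min(0).round(),'max',Q.max(0).round(),'tip',len(tt),tt.mean(0).round(1) if len(tt) else '')
            if len(t)>20: print('    mid',((t.min(0)+t.max(0))/2).round(1),cv2.minEnclosingCircle(t[:,:2].astype(np.float32)))
meas('top',I,D); meas('scene',zs['I'],zs['D'])
a=cv2.resize(I[160:280,230:410],None,fx=4.4,fy=4.4,interpolation=cv2.INTER_CUBIC)
cv2.imwrite('pics/crop1.png',a[...,::-1])
b=cv2.resize(zs['I'][150:300,230:400],None,fx=4,fy=4,interpolation=cv2.INTER_CUBIC)
cv2.imwrite('pics/crop2.png',b[...,::-1])
E
```

```text
top red 61 313.0655737704918 236.04918032786884 [462.48331934  14.25417372  53.06664103] [439.9872422   -8.4245071   -3.70547335] [ 486.50079645   36.90184734 1319.19671272]
 blue [256.5 177. ] 8 [657.1 200.3  42.8]
 blue [313.7 185.4] 7 [629.3  10.6  46. ]
 blue [386.  190.6] 9 [ 609.7 -227.5   45.2]
 hi [331.7 147.1] 1902 zmax 1319.2 min [ 448. -110.   36.] max [ 850.   21. 1319.] tip 9 [ 447.7   20.5 1319.2]
    mid [759.7 -48.2  45. ] ((758.78662109375, -49.58958435058594), 106.6197509765625)
 hi [253.9 185.5] 297 zmax 1319.2 min [448.  21.  37.] max [ 661.  238. 1319.] tip 14 [601.5 178.3 283.7]
    mid [628.7 207.9  45. ] ((628.8516845703125, 207.77938842773438), 32.20094299316406)
 hi [312.6 194.1] 294 zmax 1319.2 min [448. -16.  36.] max [ 630.   47. 1319.] tip 14 [588.2  15.4 197.4]
    mid [599.9  13.9  45. ] ((599.9747314453125, 14.891292572021484), 31.439544677734375)
 hi [384.5 199.4] 299 zmax 1319.2 min [ 448. -254.   36.] max [ 613.   21. 1319.] tip 19 [ 553.7 -168.9  365.4]
    mid [ 583.2 -221.8   45.1] ((583.748046875, -221.36407470703125), 32.53780746459961)
 hi [2
[... 1779 characters left out ...]
 -16.  35.] max [637.  47. 117.] tip 21 [606.2  12.4 110.8]
    mid [604.3  15.4  44.9] ((604.4819946289062, 16.383594512939453), 32.61521911621094)
 hi [256.1 207. ] 195 zmax 57.9 min [ 425. -122.   35.] max [475. -72.  58.] tip 0 
    mid [451.1 -98.2  44.9] ((449.1395568847656, -96.61177062988281), 25.549909591674805)
 hi [353.2 263.8] 2971 zmax 50.7 min [ 671. -110.   37.] max [850.  16.  51.] tip 0 
    mid [760.3 -48.   44.9] ((761.0031127929688, -47.33085632324219), 105.2326889038086)
 hi [253.5 263.2] 537 zmax 117.0 min [ 554. -253.   35.] max [ 619. -190.  117.] tip 24 [ 588.7 -223.   110.5]
    mid [ 585.6 -221.6   44.9] ((586.5261840820312, -220.82305908203125), 32.83565902709961)
```

View pics/crop1.png

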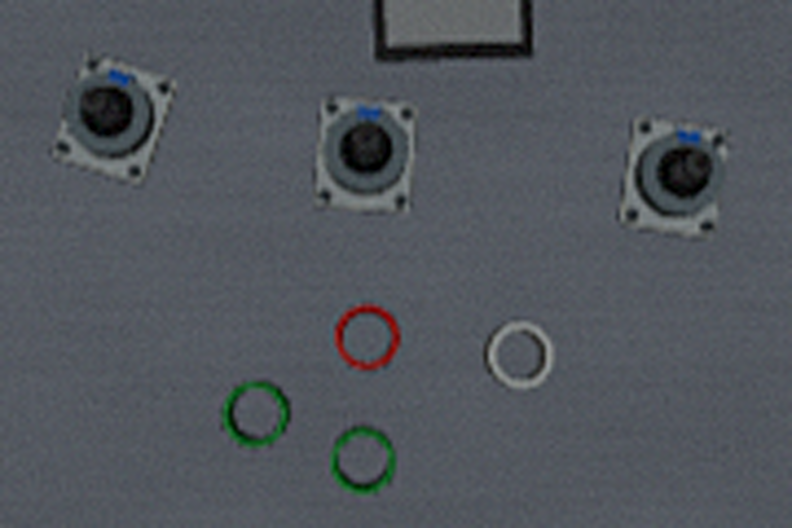

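View pics/crop2.png

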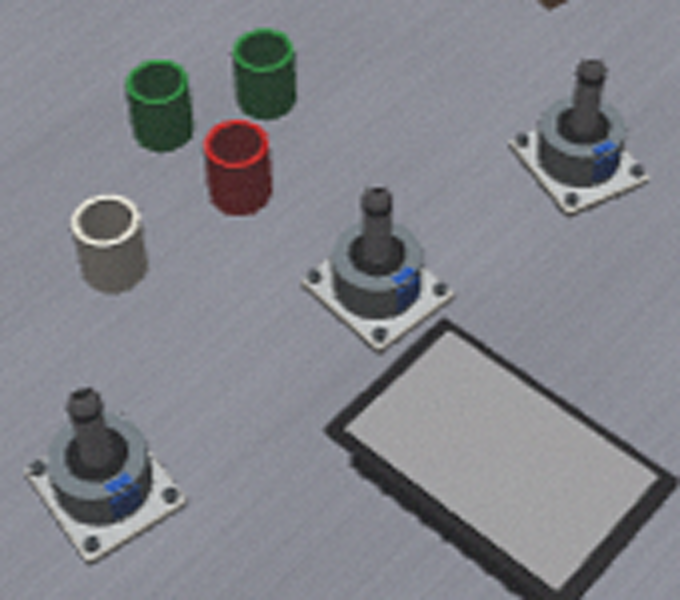

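Red sleeve confirmed at crop (368,337), which is top pixel (313,236) and world (462,15). The other three tubes are green, green and white. The housings are at (631,209), (603,15.5) and (585,-221), with mark directions about -18°, -2° and -9°.

```bash
cat > need.py <<'E'
import sys; from h import *
x,y,z,w=map(float,sys.argv[1:5]); s=bot.observe()
Ro=R.from_euler('xyz',s['eef_rot']); best=None
for k in (0,180):
    r=(Ro.inv()*R.from_euler('xyz',[np.pi,0,np.radians(w+k)])).as_rotvec()
    if best is None or np.linalg.norm(r)<np.linalg.norm(best): best=r
t=Ro.inv().apply(np.array([x,y,z])-s['ee_pos'])/10
print('need',best.round(3),t.round(2),'| t',round(s['time_s'],2),'pos',s['ee_pos'].round(1),'F',s['ft_force'].round(2),'w',round(s['grip_width'],3))
E
python3 need.py 631 209 200 71; python3 need.py 631 209 200 -109
```

```text
need [-1.000e-03 -1.000e-03 -1.485e+00] [-56.12 -26.83   4.19] | t 0.1 pos [151.9 605.8 241.4] F [-0.55 -0.6   0.65] w 1.001
need [-1.000e-03 -1.000e-03 -1.485e+00] [-56.12 -26.83   4.19] | t 0.1 pos [151.9 605.8 241.4] F [-0.55 -0.6   0.65] w 1.001
```

```bash
sed -i 's/for k in (0,180)/for k in (0,)/' need.py
python3 -m inch '[0,0,1.65,-56.1,-26.8,4.2,0.5, 0,0,1.65,-56.1,-26.8,4.2,0.5, 0,0,1.65,-56.1,-26.8,4.2,0.5, 0,0,1.65,-56.1,-26.8,4.2,0.5, 0,0,1.65,-56.1,-26.8,4.2,0.5]'
python3 need.py 631 209 200 71
```

```text
time_s: 0.6
ee_pos: [345.2, 445.3, 224.9]
eef_rot: [-3.141, 0.001, 2.14]
ft_force: [0.8, 0.5, -0.5]
grip_width: 0.5
need [-0.     0.001  0.901] [-35.31  11.35   2.51] | t 0.6 pos [345.2 445.3 224.9] F [ 0.83  0.49 -0.5 ] w 0.5
```

```bash

python3 -m inch '[0,0,0.9,-35.3,11.4,2.5,0.5, 0,0,0.9,-35.3,11.4,2.5,0.5, 0,0,0.9,-35.3,11.4,2.5,0.5, 0,0,0.9,-35.3,11.4,2.5,0.5, 0,0,0.9,-35.3,11.4,2.5,0.5]'
python3 need.py 631 209 200 71
```

```text
time_s: 1.1
ee_pos: [537.3, 286.5, 208.1]
eef_rot: [-3.141, 0.001, 1.39]
ft_force: [-0.0, 1.3, 0.2]
grip_width: 0.5
need [-0.     0.001  0.151] [-5.94 10.61  0.82] | t 1.1 pos [537.3 286.5 208.1] F [-0.02  1.32  0.2 ] w 0.5
```

```bash

python3 -m inch '[0,0,0.15,-5.9,10.6,0.8,0.5, 0,0,0.15,-5.9,10.6,0.8,0.5, 0,0,0.15,-5.9,10.6,0.8,0.5, 0,0,0.15,-5.9,10.6,0.8,0.5, 0,0,0.15,-5.9,10.6,0.8,0.5]'
python3 need.py 631 209 150 71
python3 - <<'E'
from h import *
I,D=shot('scene','s1'); cv2.imwrite('pics/s1c.png',cv2.resize(I[80:230,280:470],None,fx=4,fy=4,interpolation=cv2.INTER_CUBIC)[...,::-1])
E
```

```text
time_s: 1.6
ee_pos: [630.7, 209.2, 199.3]
eef_rot: [-3.14, 0.002, 1.239]
ft_force: [-0.3, 0.4, 0.4]
grip_width: 0.508
need [-0.001  0.002 -0.   ] [-0.    0.04  4.93] | t 1.6 pos [630.7 209.2 199.3] F [-0.26  0.36  0.44] w 0.508
```

View pics/s1c.png

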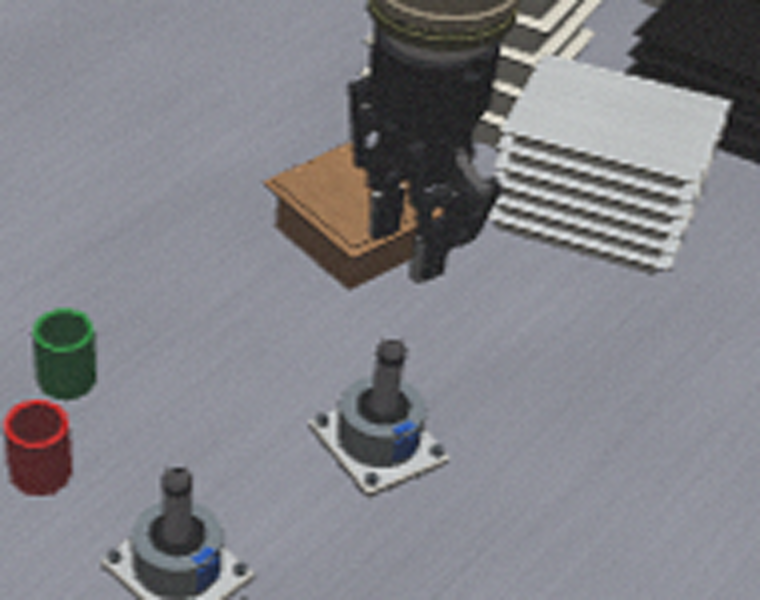

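The jaws straddle the axis above spindle 1 and the tool's +y points to the mark. I descend with the jaws half open.

```bash

python3 -m inch '[0,0,0,0,0.04,4,0.5, 0,0,0,0,0.04,6.5,0.5, 0,0,0,0,0.04,8.5,0.5, 0,0,0,0,0.04,10.1,0.5,0,0,0,0,0.04,10.1,0.5]'
python3 -m inch '[0,0,0,0,0,0,0.4,0,0,0,0,0,0,0.4,0,0,0,0,0,0,0.4,0,0,0,0,0,0,0.4]'
python3 need.py 631 209 98 71
```

```text
time_s: 2.15
ee_pos: [628.2, 211.7, 96.3]
eef_rot: [-3.137, 0.003, 1.243]
ft_force: [-0.3, -0.2, 0.2]
grip_width: 0.498
time_s: 2.55
ee_pos: [628.7, 211.9, 97.3]
eef_rot: [-3.138, 0.002, 1.243]
ft_force: [0.2, -0.2, -0.1]
grip_width: 0.402
need [-0.004  0.002  0.004] [-0.2   0.31 -0.07] | t 2.55 pos [628.7 211.9  97.3] F [ 0.24 -0.24 -0.13] w 0.402
```

```bash

python3 -m inch '[0,0,0,0,0.2,0,0.4,0,0,0,0,0.3,0,0.4,0,0,0,0,0.3,0,0.4]'
python3 -m inch '[0,0,0,0,0.1,0,0.4,0,0,0,0,0.1,0,0.4]'
```

```text
time_s: 2.85
ee_pos: [631.8, 210.6, 97.4]
eef_rot: [-3.138, 0.002, 1.243]
ft_force: [-0.3, -0.5, 0.7]
grip_width: 0.402
time_s: 3.05
ee_pos: [632.9, 210.1, 97.3]
eef_rot: [-3.138, 0.002, 1.243]
ft_force: [0.6, 0.0, 0.8]
grip_width: 0.402
```

```bash

python3 -m inch '[0,0,0,0,0.2,0,0.4,0,0,0,0,0.2,0,0.4]'
```

```text
time_s: 3.25
ee_pos: [635.0, 209.2, 97.3]
eef_rot: [-3.138, 0.002, 1.242]
ft_force: [0.1, -0.3, 0.6]
grip_width: 0.4
```

```bash

python3 -m inch '[0,0,0,0,0.1,0,0.4,0,0,0,0,0.1,0,0.4]'
```

```text
time_s: 3.45
ee_pos: [636.1, 208.8, 97.3]
eef_rot: [-3.138, 0.002, 1.242]
ft_force: [0.2, 0.1, -0.0]
grip_width: 0.401
```

```bash

python3 -m inch '[0,0,0,0,0.1,0,0.4,0,0,0,0,0.1,0,0.4]'
```

```text
time_s: 3.65
ee_pos: [637.2, 208.4, 97.3]
eef_rot: [-3.138, 0.002, 1.242]
ft_force: [0.5, -0.2, 0.2]
grip_width: 0.402
```

```bash

python3 -m inch '[0,0,0,0,0.1,0,0.4,0,0,0,0,0.1,0,0.4]'
```

```text
time_s: 3.85
ee_pos: [638.3, 207.9, 97.3]
eef_rot: [-3.139, 0.003, 1.242]
ft_force: [-0.6, -0.6, 0.1]
grip_width: 0.395
```

```bash

python3 -m inch '[0,0,0,0,0.1,0,0.4,0,0,0,0,0.1,0,0.4]'
```

```text
time_s: 4.05
ee_pos: [638.8, 207.8, 97.3]
eef_rot: [-3.138, 0.003, 1.242]
ft_force: [-2.8, 0.5, 1.9]
grip_width: 0.398
```

```bash

python3 -m inch '[0,0,0,0,0.1,0,0.4,0,0,0,0,0.1,0,0.4]'
```

```text
time_s: 4.25
ee_pos: [639.2, 207.7, 97.2]
eef_rot: [-3.136, 0.003, 1.243]
ft_force: [-4.9, -0.2, 4.6]
grip_width: 0.397
```

Stiff at +8 mm, about 5 N. I check the other side.

```bash

python3 -m inch '[0,0,0,0,-0.5,0,0.4,0,0,0,0,-1,0,0.4,0,0,0,0,-1.1,0,0.4,0,0,0,0,-1.1,0,0.4]'
```

```text
time_s: 4.65
ee_pos: [628.7, 211.5, 97.4]
eef_rot: [-3.137, 0.003, 1.243]
ft_force: [1.4, 0.4, 0.1]
grip_width: 0.4
```

```bash

python3 -m inch '[0,0,0,0,-0.1,0,0.4,0,0,0,0,-0.1,0,0.4]'
```

```text
time_s: 4.85
ee_pos: [627.8, 211.9, 97.5]
eef_rot: [-3.137, 0.002, 1.243]
ft_force: [1.4, -0.0, 0.1]
grip_width: 0.397
```

```bash

python3 -m inch '[0,0,0,0,-0.1,0,0.4,0,0,0,0,-0.1,0,0.4]'
```

```text
time_s: 5.05
ee_pos: [626.8, 212.2, 97.4]
eef_rot: [-3.137, 0.002, 1.243]
ft_force: [1.5, -0.1, 0.0]
grip_width: 0.398
```

```bash

python3 -m inch '[0,0,0,0,-0.1,0,0.4,0,0,0,0,-0.1,0,0.4]'
```

```text
time_s: 5.25
ee_pos: [625.8, 212.6, 97.4]
eef_rot: [-3.137, 0.002, 1.243]
ft_force: [0.6, 0.9, 0.1]
grip_width: 0.397
```

```bash

python3 -m inch '[0,0,0,0,-0.1,0,0.4,0,0,0,0,-0.1,0,0.4]'
```

```text
time_s: 5.45
ee_pos: [625.0, 212.8, 97.5]
eef_rot: [-3.137, 0.002, 1.243]
ft_force: [0.3, -0.5, -0.1]
grip_width: 0.398
```

```bash

python3 -m inch '[0,0,0,0,-0.1,0,0.4,0,0,0,0,-0.1,0,0.4]'
```

```text
time_s: 5.65
ee_pos: [624.5, 212.9, 97.6]
eef_rot: [-3.138, 0.002, 1.243]
ft_force: [4.0, -0.8, -2.9]
grip_width: 0.402
```

Contacts 15 mm apart for 14 mm of clearance: spindle 1 is sound. On to the middle one.

```bash

python3 -m inch '[0,0,0,0,0.7,-2,0.4,0,0,0,0,0.7,-5,0.4,0,0,0,0,0.7,-7,0.5]'
python3 need.py 603 15.5 150 88
```

```text
time_s: 5.95
ee_pos: [631.6, 210.7, 169.3]
eef_rot: [-3.139, 0.002, 1.243]
ft_force: [0.6, -0.0, 0.7]
grip_width: 0.493
need [-0.003  0.001 -0.293] [-19.39   3.58   1.96] | t 5.95 pos [631.6 210.7 169.3] F [ 0.56 -0.01  0.69] w 0.493
```

```bash

python3 -m inch '[0,0,-0.15,-5,0.9,1,0.5,0,0,-0.29,-10,1.8,1.8,0.5,0,0,-0.29,-15,2.7,1.9,0.5,0,0,-0.29,-19.4,3.6,1.9,0.5,0,0,-0.29,-19.4,3.6,1.9,0.5]'
python3 -m inch '[0,0,0,0,0,0,0.4,0,0,0,0,0,0,0.4]'
python3 need.py 603 15.5 97 88
```

```text
time_s: 6.45
ee_pos: [601.7, 5.3, 151.4]
eef_rot: [-3.138, 0.005, 1.52]
ft_force: [-0.2, -0.9, 0.4]
grip_width: 0.497
time_s: 6.65
ee_pos: [601.6, 4.6, 151.5]
eef_rot: [-3.138, 0.005, 1.519]
ft_force: [-0.1, -0.2, -0.6]
grip_width: 0.398
need [-0.003  0.005 -0.017] [1.12 0.1  5.45] | t 6.65 pos [601.6   4.6 151.5] F [-0.11 -0.19 -0.6 ] w 0.398
```

```bash

python3 -m inch '[0,0,-0.017,1.1,0.1,0,0.4,0,0,-0.017,1.1,0.1,1,0.4,0,0,-0.017,1.1,0.1,3.5,0.4,0,0,-0.017,1.1,0.1,5.4,0.4,0,0,-0.017,1.1,0.1,5.4,0.4]'
python3 -m inch '[0,0,0,0,0.4,0,0.4,0,0,0,0,0.4,0,0.4]'
```

```text
time_s: 7.15
ee_pos: [600.7, 17.0, 93.7]
eef_rot: [-3.132, 0.005, 1.538]
ft_force: [-0.3, 0.6, -0.1]
grip_width: 0.401
time_s: 7.35
ee_pos: [605.4, 17.8, 94.0]
eef_rot: [-3.133, 0.005, 1.54]
ft_force: [-0.5, -0.3, -0.8]
grip_width: 0.396
```

```bash

python3 -m inch '[0,0,0,0,0.1,0,0.4,0,0,0,0,0.1,0,0.4]'
```

```text
time_s: 7.55
ee_pos: [607.2, 18.1, 94.9]
eef_rot: [-3.134, 0.005, 1.54]
ft_force: [0.0, 0.8, -1.0]
grip_width: 0.405
```

```bash

python3 -m inch '[0,0,0,0,0.1,0,0.4,0,0,0,0,0.1,0,0.4]'
```

```text
time_s: 7.75
ee_pos: [608.6, 18.0, 95.4]
eef_rot: [-3.135, 0.005, 1.54]
ft_force: [-0.6, 0.2, 0.4]
grip_width: 0.398
```

```bash

python3 -m inch '[0,0,0,0,0.1,0,0.4,0,0,0,0,0.1,0,0.4]'
```

```text
time_s: 7.95
ee_pos: [609.8, 17.9, 95.5]
eef_rot: [-3.136, 0.005, 1.54]
ft_force: [0.7, -1.1, -0.7]
grip_width: 0.395
```

```bash

python3 -m inch '[0,0,0,0,0.1,0,0.4,0,0,0,0,0.1,0,0.4]'
```

```text
time_s: 8.15
ee_pos: [610.6, 17.9, 95.5]
eef_rot: [-3.135, 0.005, 1.54]
ft_force: [-1.4, 0.2, 0.7]
grip_width: 0.4
```

```bash

python3 -m inch '[0,0,0,0,0.1,0,0.4,0,0,0,0,0.1,0,0.4]'
```

```text
time_s: 8.35
ee_pos: [611.2, 17.8, 95.4]
eef_rot: [-3.134, 0.005, 1.54]
ft_force: [-3.6, 0.4, 2.7]
grip_width: 0.4
```

```bash

python3 -m inch '[0,0,0,0,0.1,0,0.4,0,0,0,0,0.1,0,0.4]'
python3 -m inch '[0,0,0,0,-0.5,0,0.4,0,0,0,0,-1,0,0.4,0,0,0,0,-1.3,0,0.4,0,0,0,0,-1.3,0,0.4]'
```

```text
time_s: 8.55
ee_pos: [611.5, 17.8, 95.4]
eef_rot: [-3.132, 0.004, 1.54]
ft_force: [-5.1, 0.3, 4.6]
grip_width: 0.398
time_s: 8.95
ee_pos: [598.2, 18.3, 95.6]
eef_rot: [-3.133, 0.004, 1.54]
ft_force: [0.0, -0.2, 0.4]
grip_width: 0.403
```

```bash

python3 -m inch '[0,0,0,0,-0.1,0,0.4,0,0,0,0,-0.1,0,0.4]'
```

```text
time_s: 9.15
ee_pos: [597.2, 18.3, 95.6]
eef_rot: [-3.133, 0.004, 1.54]
ft_force: [0.4, 0.3, -0.8]
grip_width: 0.402
```

```bash

python3 -m inch '[0,0,0,0,-0.1,0,0.4,0,0,0,0,-0.1,0,0.4]'
```

```text
time_s: 9.35
ee_pos: [596.4, 18.4, 95.7]
eef_rot: [-3.133, 0.004, 1.54]
ft_force: [0.6, 0.2, -0.4]
grip_width: 0.398
```

```bash

python3 -m inch '[0,0,0,0,-0.1,0,0.4,0,0,0,0,-0.1,0,0.4]'
```

```text
time_s: 9.55
ee_pos: [595.8, 18.4, 95.8]
eef_rot: [-3.134, 0.004, 1.54]
ft_force: [3.4, -1.4, -1.2]
grip_width: 0.4
```

```bash

python3 -m inch '[0,0,0,0,-0.1,0,0.4,0,0,0,0,-0.1,0,0.4]'
```

```text
time_s: 9.75
ee_pos: [595.4, 18.4, 95.9]
eef_rot: [-3.136, 0.004, 1.54]
ft_force: [5.0, -1.0, -4.0]
grip_width: 0.399
```

Spindle 2 is sound too (611 to 596 mm). On to spindle 3.

```bash

python3 -m inch '[0,0,0,0,0.8,-1,0.4,0,0,0,0,0.8,-5,0.4,0,0,0,0,0.8,-7,0.4,0,0,0,0,0.8,-7,0.5]'
python3 need.py 585 -221 150 81
```

```text
time_s: 10.15
ee_pos: [605.3, 18.2, 169.3]
eef_rot: [-3.14, 0.003, 1.54]
ft_force: [-1.0, 0.0, 0.9]
grip_width: 0.501
need [-0.001  0.004  0.126] [-23.97  -1.29   2.02] | t 10.15 pos [605.3  18.2 169.3] F [-1.03  0.04  0.95] w 0.501
```

```bash

python3 -m inch '[0,0,0.12,-8,-0.4,1,0.5,0,0,0.12,-16,-0.8,1.8,0.5,0,0,0.12,-21,-1.2,1.9,0.5,0,0,0.12,-24,-1.3,1.9,0.5,0,0,0.12,-24,-1.3,1.9,0.5]'
python3 -m inch '[0,0,0,0,0,0,0.5,0,0,0,0,0,0,0.5]'
python3 need.py 585 -221 97 81
```

```text
time_s: 10.65
ee_pos: [583.1, -224.2, 150.2]
eef_rot: [-3.139, 0.004, 1.418]
ft_force: [0.1, 0.0, 0.1]
grip_width: 0.501
time_s: 10.85
ee_pos: [581.5, -225.8, 149.0]
eef_rot: [-3.136, 0.004, 1.414]
ft_force: [-0.2, 0.1, 0.0]
grip_width: 0.502
need [-0.005  0.004  0.   ] [0.55 0.3  5.2 ] | t 10.85 pos [ 581.5 -225.8  149. ] F [-0.2   0.15  0.  ] w 0.502
```

```bash

python3 -m inch '[0,0,0,0.5,0.3,0,0.5,0,0,0,0.5,0.3,1,0.5,0,0,0,0.5,0.3,3.5,0.5,0,0,0,0.5,0.3,5.2,0.5,0,0,0,0.5,0.3,5.2,0.5]'
python3 -m inch '[0,0,0,0,0,0,0.4,0,0,0,0,0,0,0.4,0,0,0,0,0,0,0.4]'
python3 need.py 585 -221 97 81
```

```text
time_s: 11.35
ee_pos: [583.7, -218.6, 93.5]
eef_rot: [-3.131, 0.003, 1.417]
ft_force: [-0.1, 0.5, -0.0]
grip_width: 0.502
time_s: 11.65
ee_pos: [584.3, -218.4, 94.4]
eef_rot: [-3.132, 0.003, 1.418]
ft_force: [-0.2, 0.4, 0.1]
grip_width: 0.4
need [-0.009  0.003  0.004] [-0.25  0.11 -0.26] | t 11.65 pos [ 584.3 -218.4   94.4] F [-0.22  0.41  0.08] w 0.4
```

```bash

python3 -m inch '[0,0,0,0,0.3,0,0.4,0,0,0,0,0.5,0,0.4,0,0,0,0,0.5,0,0.4]'
```

```text
time_s: 11.95
ee_pos: [589.8, -219.2, 94.7]
eef_rot: [-3.133, 0.003, 1.418]
ft_force: [-0.4, 0.1, -0.5]
grip_width: 0.402
```

```bash

python3 -m inch '[0,0,0,0,0.1,0,0.4,0,0,0,0,0.1,0,0.4]'
```

```text
time_s: 12.15
ee_pos: [590.9, -219.4, 94.7]
eef_rot: [-3.133, 0.003, 1.418]
ft_force: [-0.9, 0.1, 0.8]
grip_width: 0.401
```

```bash

python3 -m inch '[0,0,0,0,0.1,0,0.4,0,0,0,0,0.1,0,0.4]'
```

```text
time_s: 12.35
ee_pos: [592.0, -219.6, 94.7]
eef_rot: [-3.133, 0.003, 1.418]
ft_force: [-0.2, 1.3, 0.7]
grip_width: 0.4
```

```bash

python3 -m inch '[0,0,0,0,0.1,0,0.4,0,0,0,0,0.1,0,0.4]'
```

```text
time_s: 12.55
ee_pos: [592.9, -219.8, 94.6]
eef_rot: [-3.133, 0.003, 1.418]
ft_force: [-0.0, -0.9, 0.8]
grip_width: 0.4
```

```bash

python3 -m inch '[0,0,0,0,0.1,0,0.4,0,0,0,0,0.1,0,0.4]'
```

```text
time_s: 12.75
ee_pos: [593.9, -219.9, 94.6]
eef_rot: [-3.133, 0.003, 1.418]
ft_force: [-0.6, 0.2, 0.9]
grip_width: 0.397
```

```bash

python3 -m inch '[0,0,0,0,0.1,0,0.4,0,0,0,0,0.1,0,0.4]'
```

```text
time_s: 12.95
ee_pos: [595.0, -220.2, 94.7]
eef_rot: [-3.133, 0.003, 1.418]
ft_force: [-0.1, 0.5, 0.8]
grip_width: 0.395
```

```bash

python3 -m inch '[0,0,0,0,0.1,0,0.4,0,0,0,0,0.1,0,0.4]'
```

```text
time_s: 13.15
ee_pos: [596.1, -220.3, 94.6]
eef_rot: [-3.133, 0.003, 1.418]
ft_force: [-0.1, -0.1, 0.3]
grip_width: 0.398
```

```bash

python3 -m inch '[0,0,0,0,0.1,0,0.4,0,0,0,0,0.1,0,0.4]'
```

```text
time_s: 13.35
ee_pos: [597.3, -220.5, 94.7]
eef_rot: [-3.133, 0.003, 1.418]
ft_force: [-0.8, 0.9, 1.2]
grip_width: 0.402
```

```bash

python3 -m inch '[0,0,0,0,0.1,0,0.4,0,0,0,0,0.1,0,0.4]'
```

```text
time_s: 13.55
ee_pos: [598.4, -220.7, 94.6]
eef_rot: [-3.133, 0.003, 1.418]
ft_force: [0.3, 0.5, 1.9]
grip_width: 0.4
```

```bash

python3 -m inch '[0,0,0,0,0.1,0,0.4,0,0,0,0,0.1,0,0.4]'
```

```text
time_s: 13.75
ee_pos: [599.0, -220.8, 94.6]
eef_rot: [-3.132, 0.003, 1.418]
ft_force: [-2.5, -0.0, 2.1]
grip_width: 0.406
```

```bash

python3 -m inch '[0,0,0,0,0.1,0,0.4,0,0,0,0,0.1,0,0.4]'
```

```text
time_s: 13.95
ee_pos: [599.5, -221.0, 94.5]
eef_rot: [-3.131, 0.003, 1.418]
ft_force: [-5.3, 0.6, 4.0]
grip_width: 0.398
```

```bash
python3 - <<'E'
from h import *
I,D=shot('scene','s2'); cv2.imwrite('pics/s2c.png',cv2.resize(I[180:300,190:350],None,fx=5,fy=5,interpolation=cv2.INTER_CUBIC)[...,::-1])
E
```

```text
(no output)
```

View pics/s2c.png

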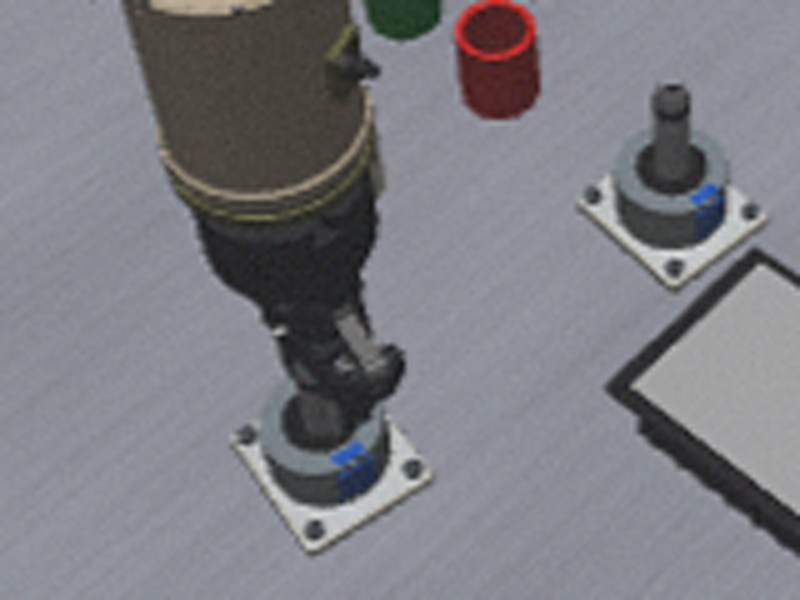

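Spindle 3 moved freely and now sits at the stop on the mark side. Now I push it the other way.

```bash

python3 -m inch '[0,0,0,0,-0.5,0,0.4,0,0,0,0,-1,0,0.4,0,0,0,0,-1.3,0,0.4,0,0,0,0,-1.5,0,0.4,0,0,0,0,-1.7,0,0.4]'
```

```text
time_s: 14.5
ee_pos: [583.0, -218.3, 95.0]
eef_rot: [-3.132, 0.003, 1.418]
ft_force: [0.6, -0.6, 1.0]
grip_width: 0.4
```

```bash

python3 -m inch '[0,0,0,0,-0.2,0,0.4,0,0,0,0,-0.3,0,0.4,0,0,0,0,-0.3,0,0.4]'
```

```text
time_s: 14.8
ee_pos: [580.0, -217.8, 95.1]
eef_rot: [-3.133, 0.003, 1.418]
ft_force: [0.9, 1.5, 0.7]
grip_width: 0.399
```

```bash

python3 -m inch '[0,0,0,0,-0.1,0,0.4,0,0,0,0,-0.2,0,0.4,0,0,0,0,-0.2,0,0.4]'
```

```text
time_s: 15.1
ee_pos: [578.0, -217.5, 95.1]
eef_rot: [-3.133, 0.003, 1.418]
ft_force: [-0.4, -0.1, 0.8]
grip_width: 0.398
```

```bash

python3 -m inch '[0,0,0,0,-0.1,0,0.4,0,0,0,0,-0.1,0,0.4]'
```

```text
time_s: 15.3
ee_pos: [576.9, -217.4, 95.2]
eef_rot: [-3.133, 0.003, 1.418]
ft_force: [0.7, 0.4, -0.0]
grip_width: 0.406
```

```bash

python3 -m inch '[0,0,0,0,-0.1,0,0.4,0,0,0,0,-0.1,0,0.4]'
```

```text
time_s: 15.5
ee_pos: [575.8, -217.2, 95.2]
eef_rot: [-3.132, 0.003, 1.418]
ft_force: [1.2, 0.6, 1.2]
grip_width: 0.399
```

```bash

python3 -m inch '[0,0,0,0,-0.1,0,0.4,0,0,0,0,-0.1,0,0.4]'
```

```text
time_s: 15.7
ee_pos: [574.6, -217.0, 95.2]
eef_rot: [-3.132, 0.003, 1.418]
ft_force: [0.7, -0.4, 0.9]
grip_width: 0.405
```

```bash

python3 -m inch '[0,0,0,0,-0.1,0,0.4,0,0,0,0,-0.1,0,0.4]'
```

```text
time_s: 15.9
ee_pos: [573.5, -216.8, 95.1]
eef_rot: [-3.132, 0.002, 1.418]
ft_force: [1.6, 0.2, 0.4]
grip_width: 0.405
```

```bash

python3 -m inch '[0,0,0,0,-0.1,0,0.4,0,0,0,0,-0.1,0,0.4]'
```

```text
time_s: 16.1
ee_pos: [572.6, -216.7, 95.2]
eef_rot: [-3.133, 0.002, 1.418]
ft_force: [1.9, 0.1, 0.7]
grip_width: 0.4
```

```bash

python3 -m inch '[0,0,0,0,-0.1,0,0.4,0,0,0,0,-0.1,0,0.4]'
```

```text
time_s: 16.3
ee_pos: [572.1, -216.5, 95.4]
eef_rot: [-3.134, 0.003, 1.418]
ft_force: [4.1, -0.7, -0.7]
grip_width: 0.398
```

```bash

python3 -m inch '[0,0,0,0,-0.1,0,0.4,0,0,0,0,-0.1,0,0.4]'
```

```text
time_s: 16.5
ee_pos: [571.7, -216.5, 95.5]
eef_rot: [-3.135, 0.003, 1.418]
ft_force: [5.3, -1.5, -1.6]
grip_width: 0.399
```

Both stops are felt: 27 mm of travel against 15 mm for the sound ones. Spindle 3 is the loose one, now left leaning away from its mark. I back off and go for the red sleeve.

```bash

python3 -m inch '[0,0,0,0,0.4,0,0.4,0,0,0,0,0.7,0,0.4,0,0,0,0,0.7,0,0.4,0,0,0,0,0.7,-4,0.4,0,0,0,0,0.7,-8,0.4]'
python3 need.py 463 15 130 81
```

```text
time_s: 17.0
ee_pos: [577.8, -217.0, 174.9]
eef_rot: [-3.131, 0.003, 1.418]
ft_force: [0.9, -0.8, 0.2]
grip_width: 0.403
need [-0.011  0.003  0.004] [ 21.2  -14.83   4.59] | t 17.0 pos [ 577.8 -217.   174.9] F [ 0.87 -0.79  0.22] w 0.403
```

```bash

python3 -m inch '[0,0,0,4,-2.8,0,0.8,0,0,0,9,-6,1,0.8,0,0,0,14,-9.5,2,0.8,0,0,0,18.5,-13,4,0.8,0,0,0,21.2,-14.8,4.6,0.8]'
python3 -m inch '[0,0,0,0,0,0,0.8,0,0,0,0,0,0,0.8]'
python3 need.py 463 15 30 81
```

```text
time_s: 17.5
ee_pos: [468.3, 3.2, 132.9]
eef_rot: [-3.13, 0.003, 1.418]
ft_force: [1.6, 0.4, -0.4]
grip_width: 0.801
time_s: 17.7
ee_pos: [467.4, 4.4, 132.7]
eef_rot: [-3.129, 0.003, 1.421]
ft_force: [-0.6, -0.7, -0.3]
grip_width: 0.8
need [-0.013  0.003  0.007] [ 1.01 -0.46 10.27] | t 17.7 pos [467.4   4.4 132.7] F [-0.55 -0.7  -0.3 ] w 0.8
```

```bash

python3 -m inch '[-0.012,0,0,1,-0.45,0,0.8,-0.012,0,0,1,-0.45,2,0.8,-0.012,0,0,1,-0.45,3,0.8,-0.012,0,0,1,-0.45,3,0.8]'
python3 need.py 463 15 31 81
python3 - <<'E'
from h import *
I,D=shot('scene','s3'); cv2.imwrite('pics/s3c.png',cv2.resize(I[80:230,200:360],None,fx=4,fy=4,interpolation=cv2.INTER_CUBIC)[...,::-1])
E
```

```text
time_s: 18.1
ee_pos: [463.4, 13.4, 101.6]
eef_rot: [-3.139, 0.004, 1.418]
ft_force: [0.5, -0.6, -0.1]
grip_width: 0.801
need [-0.003  0.004  0.005] [ 0.18 -0.04  7.06] | t 18.1 pos [463.4  13.4 101.6] F [ 0.46 -0.55 -0.09] w 0.801
```

View pics/s3c.png

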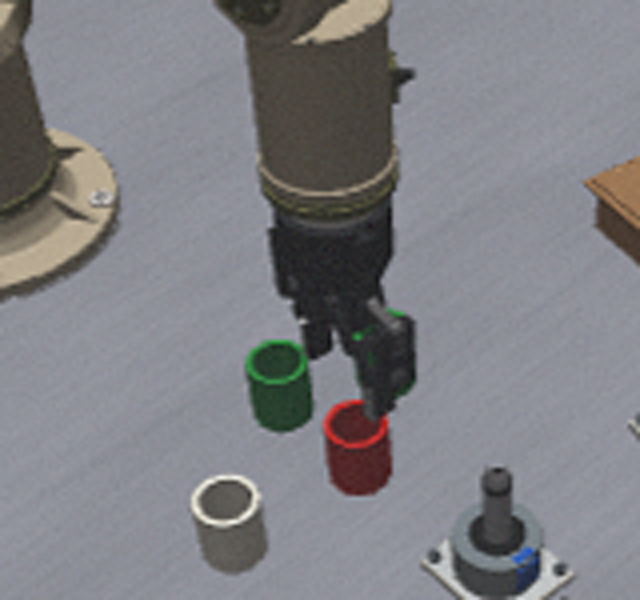

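The open jaws hang above the red sleeve at crop (358,448). I descend, close and check.

```bash

python3 -m inch '[0,0,0,0.15,0,1,0.8,0,0,0,0.15,0,3,0.8,0,0,0,0.15,0,5,0.8,0,0,0,0.15,0,6.5,0.8,0,0,0,0.15,0,7,0.8]'
python3 -m inch '[0,0,0,0,0,0,0.5,0,0,0,0,0,0,0.45,0,0,0,0,0,0,0.4,0,0,0,0,0,0,0.4,0,0,0,0,0,0,0.4]' 30
python3 need.py 463 15 31 81
```

```text
time_s: 18.65
ee_pos: [463.3, 14.4, 31.0]
eef_rot: [-3.138, 0.005, 1.418]
ft_force: [-0.1, -0.1, 0.6]
grip_width: 0.799
time_s: 19.15
ee_pos: [463.6, 14.5, 31.4]
eef_rot: [-3.139, 0.005, 1.418]
ft_force: [-0.2, -0.5, -0.7]
grip_width: 0.541
need [-0.003  0.005  0.004] [ 0.04 -0.06  0.04] | t 19.15 pos [463.6  14.5  31.4] F [-0.21 -0.51 -0.67] w 0.541
```

```bash

python3 -m inch '[0,0,0,0,0,-2,0.4,0,0,0,0,0,-5,0.4,0,0,0,0,0,-9,0.4,0,0,0,0,0,-13,0.4,0,0,0,0,0,-14,0.4]'
python3 -m inch '[0,0,0,0,0,0,0.4,0,0,0,0,0,0,0.4]'
python3 need.py 582.5 -220.6 172 81
```

```text
time_s: 19.65
ee_pos: [466.3, 15.0, 175.9]
eef_rot: [3.138, 0.002, 1.417]
ft_force: [0.1, 0.3, -1.0]
grip_width: 0.543
time_s: 19.85
ee_pos: [466.2, 15.1, 175.5]
eef_rot: [3.138, 0.001, 1.418]
ft_force: [0.1, 0.8, -0.8]
grip_width: 0.545
need [0.004 0.001 0.004] [-21.52  15.09   0.43] | t 19.85 pos [466.2  15.1 175.5] F [ 0.12  0.8  -0.77] w 0.545
```

Weight of about 0.9 N is on the gripper, so the sleeve is held. I carry it over.

```bash

python3 -m inch '[0,0,0,-4,2.8,0,0.4,0,0,0,-8,5.6,0,0.4,0,0,0,-12,8.4,0,0.4,0,0,0,-15.5,10.9,0,0.4,0,0,0,-18.5,13,0,0.4]'
python3 need.py 582.5 -220.6 175 81
python3 -m inch '[0,0,0,0,0,0,0.4,0,0,0,0,0,0,0.4]'
python3 need.py 582.5 -220.6 172 81
```

```text
time_s: 20.35
ee_pos: [566.0, -189.8, 173.7]
eef_rot: [3.141, 0.002, 1.416]
ft_force: [-0.0, -0.1, -0.1]
grip_width: 0.542
need [0.    0.002 0.003] [-2.79  2.1  -0.12] | t 20.35 pos [ 566.  -189.8  173.7] F [-0.05 -0.11 -0.11] w 0.542
time_s: 20.55
ee_pos: [564.7, -190.9, 171.0]
eef_rot: [-3.137, 0.003, 1.414]
ft_force: [-0.6, 0.7, -0.4]
grip_width: 0.542
need [-0.004  0.003  0.   ] [-2.66  2.23 -0.11] | t 20.55 pos [ 564.7 -190.9  171. ] F [-0.61  0.72 -0.41] w 0.542
```

```bash

python3 -m inch '[0,0,0,-1.5,1.2,-0.1,0.4,0,0,0,-2.65,2.2,-0.1,0.4,0,0,0,-2.65,2.2,-0.1,0.4,0,0,0,-2.65,2.2,-0.1,0.4]'
python3 need.py 582.5 -220.6 160 81
python3 - <<'E'
from h import *
for n in('scene','top'):
    I,D=shot(n,'4'+n)
    P=cloud(n,D); H=cv2.cvtColor(I,cv2.COLOR_RGB2HSV)
    red=((H[...,0]<8)|(H[...,0]>172))&(H[...,1]>150)&(H[...,2]>40)&(P[...,0]>500)&(P[...,0]<680)&(P[...,1]<-150)&(P[...,2]>30)&(P[...,2]<250)
    Q=P[red]; print(n,len(Q),Q.min(0).round(),Q.max(0).round())
    k=(P[...,0]>540)&(P[...,0]<630)&(abs(P[...,1]+221)<40)&(P[...,2]>100)&(P[...,2]<119); print('tip',P[k].mean(0).round(1),k.sum())
I=np.load('pics/4scene.npz')['I']
cv2.imwrite('pics/s4c.png',cv2.resize(I[180:300,180:340],None,fx=5,fy=5,interpolation=cv2.INTER_CUBIC)[...,::-1])
E
```

```text
time_s: 20.95
ee_pos: [581.8, -218.9, 171.0]
eef_rot: [-3.136, 0.002, 1.415]
ft_force: [0.1, 0.5, -1.4]
grip_width: 0.542
need [-0.006  0.002  0.001] [-0.15  0.1   1.1 ] | t 20.95 pos [ 581.8 -218.9  171. ] F [ 0.1   0.47 -1.39] w 0.542
scene 53 [ 557. -241.  145.] [ 607. -216.  242.]
tip [ 582.9 -223.1  105.7] 38
top 39 [ 561. -231.   41.] [ 600. -194.  198.]
tip [nan nan nan] 0<stdin>:7: RuntimeWarning: Mean of empty slice.
  ret = um.true_divide(
```

View pics/s4c.png

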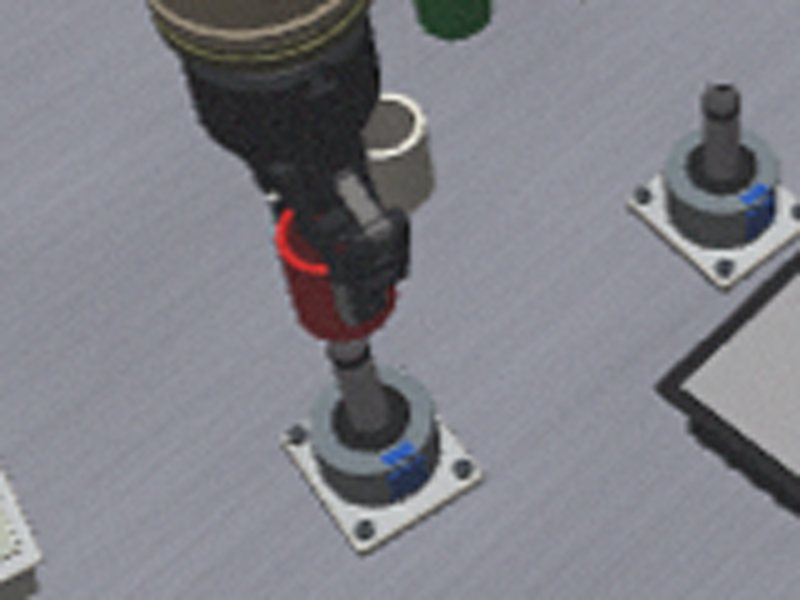

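The sleeve is upright over the spindle, which leans away from the mark. I lower it in stages.

```bash

python3 -m inch '[0,0,0,-0.15,0.1,0,0.4,0,0,0,-0.15,0.1,1,0.4,0,0,0,-0.15,0.1,2,0.4,0,0,0,-0.15,0.1,3,0.4,0,0,0,-0.15,0.1,3,0.4]'
python3 need.py 582.5 -220.6 82 81
```

```text
time_s: 21.55
ee_pos: [581.4, -219.7, 139.0]
eef_rot: [-3.133, 0.001, 1.416]
ft_force: [0.0, 0.3, -0.4]
grip_width: 0.542
need [-0.009  0.001  0.002] [-0.06  0.17  5.7 ] | t 21.55 pos [ 581.4 -219.7  139. ] F [ 0.04  0.31 -0.41] w 0.542
```

```bash

python3 -m inch '[-0.009,0,0,-0.06,0.15,0.5,0.4,-0.009,0,0,-0.06,0.15,1,0.4,-0.009,0,0,-0.06,0.15,1.5,0.4,-0.009,0,0,-0.06,0.15,2,0.4,-0.009,0,0,-0.06,0.15,2.5,0.4]'
python3 need.py 582.5 -220.6 82 81
```

```text
time_s: 22.05
ee_pos: [582.6, -220.6, 113.7]
eef_rot: [3.141, 0.001, 1.415]
ft_force: [0.4, -0.1, -1.6]
grip_width: 0.544
need [0.    0.001 0.002] [-0.   -0.01  3.17] | t 22.05 pos [ 582.6 -220.6  113.7] F [ 0.38 -0.08 -1.58] w 0.544
```

```bash

python3 -m inch '[0,0,0,0,0,0.5,0.4,0,0,0,0,0,1,0.4,0,0,0,0,0,1.5,0.4,0,0,0,0,0,2,0.4,0,0,0,0,0,2.2,0.4]'
python3 need.py 582.5 -220.6 78 81
```

```text
time_s: 22.55
ee_pos: [582.3, -220.5, 90.9]
eef_rot: [-3.141, 0.001, 1.415]
ft_force: [0.4, 1.0, -1.0]
grip_width: 0.551
need [-0.001  0.001  0.002] [-0.01  0.02  1.29] | t 22.55 pos [ 582.3 -220.5   90.9] F [ 0.38  1.03 -1.  ] w 0.551
```

```bash

python3 -m inch '[0,0,0,0,0,0.3,0.4,0,0,0,0,0,0.6,0.4,0,0,0,0,0,0.8,0.4,0,0,0,0,0,0.8,0.4]'
python3 need.py 582.5 -220.6 77 81
```

```text
time_s: 22.95
ee_pos: [582.3, -220.5, 82.7]
eef_rot: [-3.141, 0.001, 1.416]
ft_force: [-0.6, 0.2, -0.8]
grip_width: 0.543
need [-0.001  0.001  0.002] [-0.01  0.03  0.57] | t 22.95 pos [ 582.3 -220.5   82.7] F [-0.6   0.24 -0.81] w 0.543
```

```bash

python3 -m inch '[0,0,0,0,0,0.2,0.4,0,0,0,0,0,0.4,0.4,0,0,0,0,0,0.5,0.4,0,0,0,0,0,0.5,0.4]'
```

```text
time_s: 23.35
ee_pos: [582.1, -220.4, 77.5]
eef_rot: [-3.14, 0.001, 1.415]
ft_force: [-0.1, -0.1, -1.1]
grip_width: 0.545
```

```bash

python3 -m inch '[0,0,0,0,0,0.1,0.4,0,0,0,0,0,0.1,0.4,0,0,0,0,0,0.1,0.4]'
```

```text
time_s: 23.65
ee_pos: [582.1, -220.4, 76.5]
eef_rot: [-3.14, 0.001, 1.415]
ft_force: [-0.2, 0.0, -0.2]
grip_width: 0.546
```

```bash

python3 -m inch '[0,0,0,0,0,0.1,0.4,0,0,0,0,0,0.1,0.4,0,0,0,0,0,0.1,0.4]'
```

```text
time_s: 23.95
ee_pos: [582.3, -220.4, 76.2]
eef_rot: [-3.141, 0.001, 1.415]
ft_force: [-2.1, 0.9, 4.7]
grip_width: 0.545
```

Seated: the vertical force has reversed. Release slowly, rise and look.

```bash

python3 -m inch '[0,0,0,0,0,-0.05,0.6,0,0,0,0,0,-0.05,0.65,0,0,0,0,0,-0.05,0.75,0,0,0,0,0,-0.05,0.75]'
python3 -m inch '[0,0,0,0,0,-1,0.75,0,0,0,0,0,-3,0.75,0,0,0,0,0,-6,0.75,0,0,0,0,0,-10,0.75,0,0,0,0,0,-14,0.75]'
python3 -m inch '[0,0,0,10,0,-4,0.75,0,0,0,20,0,-4,0.75,0,0,0,20,0,-4,0.75,0,0,0,20,0,-4,0.75,0,0,0,20,0,-4,0.75]'
python3 - <<'E'
from h import *
for n in('scene','top'):
    I,D=shot(n,'5'+n)
    P=cloud(n,D); H=cv2.cvtColor(I,cv2.COLOR_RGB2HSV)
    red=((H[...,0]<8)|(H[...,0]>172))&(H[...,1]>130)&(H[...,2]>40)&(P[...,0]>500)&(P[...,0]<680)&(P[...,1]<-150)&(P[...,2]>30)&(P[...,2]<250)
    Q=P[red]; Q=Q[Q[:,2]>94]; print(n,len(Q),Q.min(0).round(1),Q.max(0).round(1),((Q.min(0)+Q.max(0))/2).round(1))
    k=(P[...,0]>540)&(P[...,0]<630)&(abs(P[...,1]+221)<40)&(P[...,2]>106)&(P[...,2]<119); print('tip',P[k].mean(0).round(1),k.sum())
a=np.load('pics/5scene.npz')['I'][190:300,200:310]; b=np.load('pics/5top.npz')['I'][150:250,320:440]
f=lambda x:cv2.resize(x,(395,395),interpolation=cv2.INTER_CUBIC)
cv2.imwrite('pics/s5c.png',np.hstack([f(a),f(b[:100,10:110])])[...,::-1])
E
```

```text
time_s: 24.35
ee_pos: [582.2, -220.4, 76.6]
eef_rot: [-3.141, 0.001, 1.415]
ft_force: [-0.3, 0.2, 0.1]
grip_width: 0.752
time_s: 24.85
ee_pos: [582.0, -220.3, 218.6]
eef_rot: [-3.141, 0.001, 1.415]
ft_force: [0.4, 0.1, -0.2]
grip_width: 0.751
time_s: 25.35
ee_pos: [614.3, -13.2, 259.4]
eef_rot: [-3.141, -0.003, 1.427]
ft_force: [-0.1, 0.7, -0.6]
grip_width: 0.747
scene 104 [ 557.5 -242.1   95.1] [ 606.2 -194.3  102.1] [ 581.8 -218.2   98.6]
tip [ 580.6 -220.5  110.1] 26
top 67 [ 557.9 -241.6   94.6] [ 602.8 -196.5  105.7] [ 580.3 -219.   100.2]
tip [ 575.3 -217.7  109.1] 12
```

View pics/s5c.png

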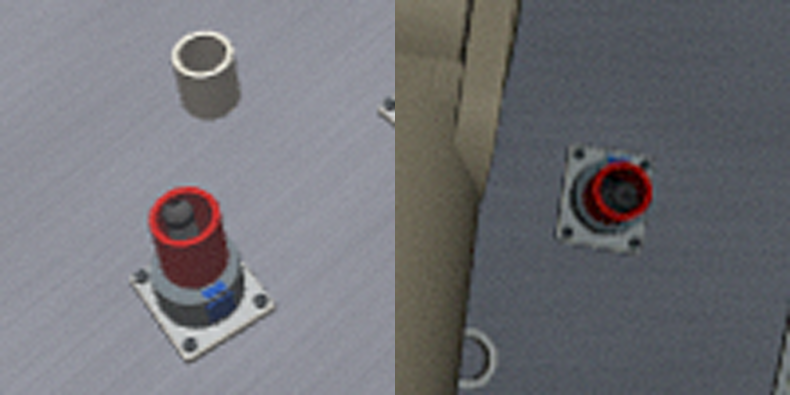

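The sleeve stands upright at (581,-219), about 4.5 mm from the housing centre. Its rim is at about 100 mm, and the tip is 8 mm from where it started, on the side away from the mark. I hand in.

```bash
python3 -m inch '[0,0,0,0,0,0,0.75,0,0,0,0,0,0,0.75,0,0,0,0,0,0,0.75]'; python3 -c "
from workcell import bot; print(bot.hand_in())"
```

```text
time_s: 25.75
ee_pos: [613.2, -21.9, 259.0]
eef_rot: [-3.141, 0.001, 1.417]
ft_force: [0.6, -0.7, -0.5]
grip_width: 0.752
the job is handed in; nothing more can be done
None
```

I found the loose spindle and put the red sleeve over it. I handed the job in at about 26 s of the 67 s allowed, with no verdict given.

- **Rocking:** I rocked all three spindles, towards the mark and then away, never reading more than about 6 N sideways. The left one (631, 209) and the middle one (603, 15) went stiff on both sides right at contact, so they are sound. The right one (585, -221) moved freely between stops, with about 27 mm of tool travel against 15 mm for the others. I left it leaning away from its mark.
- **Sleeve:** I set the red sleeve over the right-hand spindle, released it and moved the arm clear.
- **Final checks:**
  - The sleeve is upright, with its rim about 100 mm up, as expected when it stands on the housing.
  - Its axis is about 4–5 mm from the housing centre (limit 12 mm).
  - The spindle tip is about 8 mm from where it was at the start, on the side away from the mark.
- **Disagreement:** the two cameras differ by up to 2 mm on the sleeve and by about 5 mm on the tip, but both put the tip on the side away from the mark. I did not measure the trays and box afterwards, but no move went near them.

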